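# Unload the drying stand into the transport crate

### The job

The red covers on the drying stand have cured: pack them. Take the hold-down bar off the crate and lay it on the green mat, then lift every red cover off its peg and stand it upright, fully down, in a slot of its own in the crate, and put the red colour chip from the bin upright into the crate's blue pocket (covers and chip in any order); last, seat the bar flat on the crate again between its yellow lugs. Leave the other chips in the bin and do not disturb the grey jar.

Things in the scene. Friction and masses are not known exactly. Their poses are not given: they have to be found in the camera images.
- panel0_c (a point): Centre of a cured cover (may be absent), 146 mm tall, 0.12 kg: red plate 76 wide (y), 70 tall, 14 thick (x); a bare steel hanger above it. This point is 73 mm above the lower edge. The peg passes through the hanger's window, 22 wide, from 3 mm below to 33 mm above this point; hold it by the solid block above that, 36 wide (y), 14 thick (x), 33 to 73 mm above this point.
- panel1_c (a point): Centre of a cured cover (may be absent), 146 mm tall, 0.12 kg: red plate 76 wide (y), 70 tall, 14 thick (x); a bare steel hanger above it. This point is 73 mm above the lower edge. The peg passes through the hanger's window, 22 wide, from 3 mm below to 33 mm above this point; hold it by the solid block above that, 36 wide (y), 14 thick (x), 33 to 73 mm above this point.
- panel2_c (a point): Centre of a cured cover (may be absent), 146 mm tall, 0.12 kg: red plate 76 wide (y), 70 tall, 14 thick (x); a bare steel hanger above it. This point is 73 mm above the lower edge. The peg passes through the hanger's window, 22 wide, from 3 mm below to 33 mm above this point; hold it by the solid block above that, 36 wide (y), 14 thick (x), 33 to 73 mm above this point.
- panel3_c (a point): Centre of a cured cover (may be absent), 146 mm tall, 0.12 kg: red plate 76 wide (y), 70 tall, 14 thick (x); a bare steel hanger above it. This point is 73 mm above the lower edge. The peg passes through the hanger's window, 22 wide, from 3 mm below to 33 mm above this point; hold it by the solid block above that, 36 wide (y), 14 thick (x), 33 to 73 mm above this point.
- peg0 (a point): Point on a peg's axis where a cover hangs, 145 mm up. Level 8 mm round bar along x; 40 mm to +x is the rail (20 mm square, top 10 mm above the axis), 30 mm to -x the upturned tip, its top 16 mm above the axis. To come off, a cover is lifted 12 to 28 mm (20 best), then drawn 50 mm or more to -x. Pegs are 92 mm apart.
- peg1 (a point): Point on a peg's axis where a cover hangs, 145 mm up. Level 8 mm round bar along x; 40 mm to +x is the rail (20 mm square, top 10 mm above the axis), 30 mm to -x the upturned tip, its top 16 mm above the axis. To come off, a cover is lifted 12 to 28 mm (20 best), then drawn 50 mm or more to -x. Pegs are 92 mm apart.
- peg2 (a point): Point on a peg's axis where a cover hangs, 145 mm up. Level 8 mm round bar along x; 40 mm to +x is the rail (20 mm square, top 10 mm above the axis), 30 mm to -x the upturned tip, its top 16 mm above the axis. To come off, a cover is lifted 12 to 28 mm (20 best), then drawn 50 mm or more to -x. Pegs are 92 mm apart.
- peg3 (a point): Point on a peg's axis where a cover hangs, 145 mm up. Level 8 mm round bar along x; 40 mm to +x is the rail (20 mm square, top 10 mm above the axis), 30 mm to -x the upturned tip, its top 16 mm above the axis. To come off, a cover is lifted 12 to 28 mm (20 best), then drawn 50 mm or more to -x. Pegs are 92 mm apart.
- crate: Grey transport crate, fixed on the bench, 208 (x) by 164 (y) by 80 mm tall; origin at the centre of its underside, x along its length. Four upright slots (slot0 to slot3) for covers, one cover per slot.
- slot0 (a point): Floor centre of a slot in the crate, 6 mm above the bench. The slot is 26 mm in the crate's x, 96 mm in its y, 74 mm deep, slots 46 mm apart; a cover stands in it with its thickness along the crate's x, lower edge on this floor.
- slot1 (a point): Floor centre of a slot in the crate, 6 mm above the bench. The slot is 26 mm in the crate's x, 96 mm in its y, 74 mm deep, slots 46 mm apart; a cover stands in it with its thickness along the crate's x, lower edge on this floor.
- slot2 (a point): Floor centre of a slot in the crate, 6 mm above the bench. The slot is 26 mm in the crate's x, 96 mm in its y, 74 mm deep, slots 46 mm apart; a cover stands in it with its thickness along the crate's x, lower edge on this floor.
- slot3 (a point): Floor centre of a slot in the crate, 6 mm above the bench. The slot is 26 mm in the crate's x, 96 mm in its y, 74 mm deep, slots 46 mm apart; a cover stands in it with its thickness along the crate's x, lower edge on this floor.
- pocket (a point): Floor centre of the blue chip pocket on the crate's -y side, 50 mm above the bench: inside 60 mm along the crate's x, 22 mm along its y, 35 mm deep.
- bar_seat (a point): Centre of the hold-down bar's seat on the crate's top face, 80 mm above the bench, near the +y long side (50 mm from the centre line); axes as the crate's. At each end of the crate the bar lies between two yellow lugs, 8 mm high, 52 mm apart inside, so it has 8 mm to spare on each side.
- bar_c (a point): Centre of the hold-down bar, 26 mm above its underside: an aluminium flat 240 (x) by 36 (y) by 12 mm with a black grip block in the middle on top, 70 long (x), 16 wide (y), 40 tall, so 52 mm tall in all. 0.3 kg. Starts on its seat. Either way round will do.
- mat: Green mat on the bench, 290 (x) by 110 (y) by 3 mm, fixed; origin at the centre of its underside. The bar is laid here meanwhile.
- bin: Light wooden chip bin, fixed, 90 (x) by 146 (y) by 48 mm tall, origin at the centre of its underside; three compartments side by side along y, each 62 by 22 mm and 40 mm deep.
- chip_red_c (a point): Centre of the red colour chip, a plate 50 (x) by 12 thick (y) by 100 mm tall, 0.04 kg, standing upright in one of the bin's compartments with its upper half showing; this point is 50 mm above its lower edge.
- chip_white_c (a point): Centre of the white colour chip, a plate 50 (x) by 12 thick (y) by 100 mm tall, 0.04 kg, standing upright in one of the bin's compartments with its upper half showing; this point is 50 mm above its lower edge. It stays in the bin.
- chip_yellow_c (a point): Centre of the yellow colour chip, a plate 50 (x) by 12 thick (y) by 100 mm tall, 0.04 kg, standing upright in one of the bin's compartments with its upper half showing; this point is 50 mm above its lower edge. It stays in the bin.
- jar_c (a point): Centre of a grey jar with a black cap, 48 mm across and 65 tall, standing loose on the bench between bin and crate: a bystander.
Not all that is in view belongs to the job. Leave any purple or turquoise look-alike of the part that bears panel0_c alone.

How it is judged:
By the outcome, as a careful person would: the job done as asked, in the order asked, and still so for the second after the job is handed in, with the robot touching nothing.
Of panel0, panel1, panel2, panel3 only 2 to 4 are there at a start; the rules pass over those that are not, and their reading is None.
At some moment in a run one of bar may be knocked a few centimetres aside while the robot is not near it.
It also fails if it takes over 210 s, if anything falls off the work surface, if the arm or the gripper's body presses on something with over 40 N, if the wrist force passes 120 N, or if a joint passes its speed limit or range.

### The arm

A 7-joint arm with a two-finger parallel gripper is mounted at the origin on the work surface. World frame = base frame: x ahead of the robot, y to its left, z up, the work surface at z = 0. Lengths are in mm, angles in rad, forces in N, time in s.
With the tool pointing down it reaches from about 350 to 900 mm from the base axis. Payload 7.2 kg.
Tool frame: the origin (TCP) lies at the very end of the fingers, on their centre line; the grasp point (between the pads) lies ctrl.grip_point_offset behind it (ctrl.grip_point_offset is the distance from the TCP to the grasp point, in mm); z points along the fingers, y is the direction in which the jaws open and shut (so a half turn about z gives the same grasp; the last joint's range is limited). The gripper opens to 88 mm and grips with 3 to 60 N. Pads are 20 mm wide; open, the fingers measure 115 mm over their backs; the gripper's body (75 mm by 178 mm) begins 61 mm behind the grasp point.
Start: joints at [-1.341, 0.411, -0.013, 1.596, 0.006, 1.134, -0.082], TCP at [183.396, 597.491, 222.653] pointing down, gripper open.
Joint ranges: [-2.95, 2.95], [-0.29, 1.99], [-1.47, 1.44], [0.14, 2.54], [-1.03, 4.17], [0.13, 1.85], [-2.86, 2.86]. Speed limits (rad/s): [2.39, 2.39, 3.01, 3.01, 3.14, 3.14, 3.14].

### API

Orientations are given as a unit quaternion [x, y, z, w].
In Python, from station import ctrl, effector, solver, vision, order gives the robot as it stands. Calls block until the motion is done:
- ctrl.reach(position, orientation): joint-space move of the TCP to a pose.
- ctrl.move_l(position, v=150, frame=None, guard=None): straight line of the TCP; frame=None keeps the orientation; v is the mean speed in mm/s. With guard (N) it stops when the force on the tool has changed by that much, and returns True; else False.
- ctrl.set_joints(angles): joint-space move.
- effector.grip(opening): finger opening in mm; the grip force is fixed at half the most; returns when the fingers have stopped.
- ctrl.pause(seconds).
- solver.solve_ik(position, orientation): joint angles nearest the present ones, or None.
- ctrl.get_state(): the state.
- vision.capture(name): name is "scene" or "side" or "wrist"; returns a dict with "img" (480x640x3 uint8, red, green, blue), "camera_matrix" (3x3 intrinsics, pixels), "view" (4x4, takes a point from world to camera coordinates). Camera axes: x right, y down, z forward; pixel columns grow to the right and rows downward; lengths in mm; the calibration is good to about 2 mm. A picture is of the moment at which its call begins. There is no depth.
A pose or a line that the arm cannot do raises ctrl.IKError and nothing moves.
- order.job_done(): hands the job in, once; it reports no verdict.
The state is a dict: "time": time; "joint_pos": joint angles; "dq": joint speeds; "effort": joint torques, N m; "position": TCP position; "ee_rot": TCP orientation; "contact_force": force on the tool from outside, world axes, zero at the start; "wrist_torque": the same for the moment, N m; "finger_gap": finger opening in mm.
Only numpy, scipy, OpenCV 4.12 (cv2) and the standard library are available. Lean on these libraries where they do the work, as an engineer would, in place of code of your own. Each camera call takes 0.05 s, during which the arm holds its last target. There are 200 camera calls.

## Working session

There is one attempt and no reset: what is moved stays moved. The work goes in short steps, each a Python script; the robot and the scene stay as the last script left them, time stands still between calls to the robot, and variables do not carry over. Pictures are saved under pics/ and viewed, about 12 in all and at most 16, crops included, and the job is handed in when it is done.

```bash
ls; mkdir -p pics; python3 - <<'E'
from station import ctrl, effector, solver, vision, order
import cv2, numpy as np
np.set_printoptions(precision=2,suppress=True)
for n in ["scene","side","wrist"]:
    c=vision.capture(n); cv2.imwrite(f"pics/a_{n}.png",c["img"][:,:,::-1])
    V=np.array(c["view"]); print(n,np.array(c["camera_matrix"]).tolist(),V, "cam at",-V[:3,:3].T@V[:3,3])
print(ctrl.get_state()); print(ctrl.grip_point_offset)
E
```

```text
pics
scene [[569.337574196014, 0.0, 324.1469054331399], [0.0, 569.337574196014, 229.51479046702806], [0.0, 0.0, 1.0]] [[   0.72    0.7    -0.01 -356.47]
 [   0.54   -0.57   -0.62 -227.82]
 [  -0.44    0.44   -0.78 1696.01]
 [   0.      0.      0.      1.  ]] cam at [1126.31 -625.6  1181.31]
side [[547.9757297754338, 0.0, 321.79071596035067], [0.0, 547.9757297754338, 239.29415347565532], [0.0, 0.0, 1.0]] [[   0.78   -0.63    0.01 -425.36]
 [  -0.46   -0.58   -0.67  320.66]
 [   0.43    0.52   -0.74  931.9 ]
 [   0.      0.      0.      1.  ]] cam at [  79.02 -566.63  908.22]
wrist [[413.55647280993185, 0.0, 318.02615955225406], [0.0, 413.55647280993185, 245.0829096160927], [0.0, 0.0, 1.0]] [[   0.29    0.96   -0.   -624.45]
 [   0.93   -0.28    0.25  -29.04]
 [   0.23   -0.07   -0.97  389.21]
 [   0.      0.      0.      1.  ]] cam at [118.85 617.25 383.59]
{'time': 0.15, 'joint_pos': array([-1.34,  0.41, -0.01,  1.6 ,  0.01,  1.13, -0.08]), 'dq': array([ 0., -0.,  0., -0., -0.,  0., -0.]), 'effort': array([  0.  , -58.83,   0.64, -29.13,  -0.05,   0.02,   0.  ]), 'position': array([183.3 , 597.12, 222.01]), 'ee_rot': array([ 0.15,  0.99, -0.  , -0.  ]), 'contact_force': array([ 0.11, -0.59,  0.65]), 'wrist_torque': array([-0.  ,  0.03,  0.02]), 'finger_gap': 87.47521120366154}
18.700000000000003
```

View pics/a_scene.png

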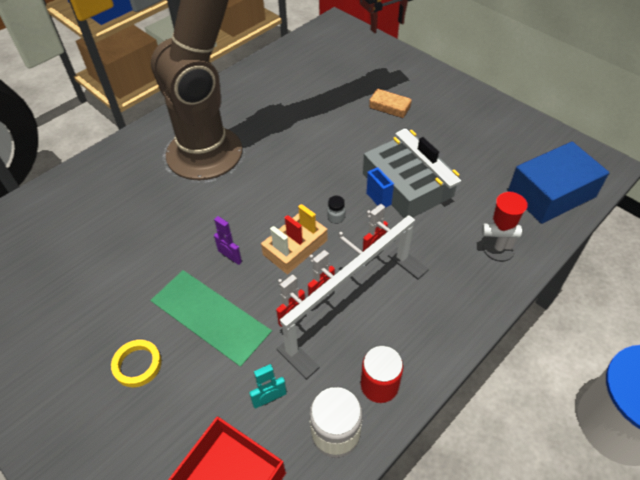

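View pics/a_side.png

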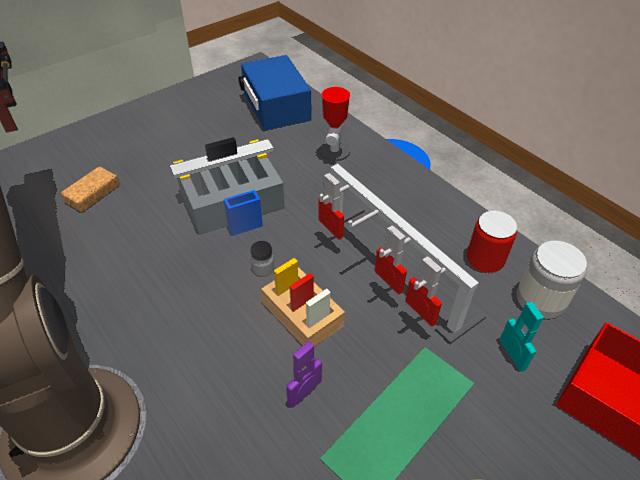

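The scene shows three red covers on the stand, side view (331,212), (391,262) and (424,295), and an empty peg near (362,218). The red chip is at (302,291), between yellow (287,275) and white (318,307). These could be mistaken for the targets:
- **Look-alikes of the covers:** purple (304,375) and turquoise (520,335).
- **Other red things:** can (492,240), tray (610,385) and lamp (335,105).
- **Other blue thing:** box (275,90), against the pocket (243,212).

Next come a close crop and some numbers.

```bash
cat > h.py <<'E'
import numpy as np, cv2
from station import ctrl, effector, solver, vision, order
np.set_printoptions(precision=1,suppress=True)
class Cam:
    def __init__(s,n,save=None):
        c=vision.capture(n); s.img=c["img"]; s.K=np.array(c["camera_matrix"]); s.V=np.array(c["view"])
        s.R=s.V[:3,:3]; s.o=-s.R.T@s.V[:3,3]; s.hsv=cv2.cvtColor(s.img,cv2.COLOR_RGB2HSV)
        if save: cv2.imwrite(f"pics/{save}.png",s.img[:,:,::-1])
    def ray(s,p): d=s.R.T@np.linalg.inv(s.K)@np.array([p[0],p[1],1.]); return d/np.linalg.norm(d)
    def plane(s,p,z): d=s.ray(p); return s.o+d*(z-s.o[2])/d[2]
    def proj(s,X): q=s.K@(s.R@np.asarray(X,float)+s.V[:3,3]); return q[:2]/q[2]
    def blobs(s,lo,hi,amin=15):
        m=cv2.inRange(s.hsv,lo,hi)
        if lo[0]==0 and hi[0]<20: m|=cv2.inRange(s.hsv,(172,lo[1],lo[2]),(180,hi[1],hi[2]))
        n,l,st,ce=cv2.connectedComponentsWithStats(m)
        return [(ce[i],int(st[i,4]),(l==i).astype(np.uint8)) for i in range(1,n) if st[i,4]>=amin]
def tri(a,p,b,q):
    d,e=a.ray(p),b.ray(q); A=np.stack([d,-e],1); t=np.linalg.lstsq(A,b.o-a.o,rcond=None)[0]
    x,y=a.o+t[0]*d,b.o+t[1]*e; return (x+y)/2,np.linalg.norm(x-y)
COL=dict(red=((0,150,60),(6,255,255)),yellow=((20,140,90),(30,255,255)),blue=((108,150,60),(122,255,255)),green=((60,80,40),(85,255,255)))
def quat(yaw):  # tool down, tool y axis at world angle yaw
    from scipy.spatial.transform import Rotation as R
    y=np.array([np.cos(yaw),np.sin(yaw),0]); z=np.array([0,0,-1.]); return R.from_matrix(np.stack([np.cross(y,z),y,z],1)).as_quat()
E
python3 - <<'E'
from h import *
for n,crop,f in (("scene",(240,120,480,340),3.3*0.8),("side",(160,130,480,350),2.5)):
    c=Cam(n)
    for k,(lo,hi) in COL.items():
        for ce,a,m in c.blobs(lo,hi): 
            if a<4500: print(n,k,ce,a)
    x0,y0,x1,y1=crop; im=c.img[y0:y1,x0:x1,::-1]; cv2.imwrite(f"pics/b_{n}.png",cv2.resize(im,None,fx=f,fy=f,interpolation=cv2.INTER_CUBIC))
E
```

```text
scene red [347.5   8.2] 643
scene red [384.6   0.8] 21
scene red [388.1  18.6] 629
scene red [509.  209.4] 948
scene red [293.2 229. ] 302
scene red [372.3 237.2] 215
scene red [331.3 269.2] 33
scene red [316.9 282.8] 178
scene red [300.9 294. ] 49
scene red [285.4 308.1] 192
scene red [379.1 387.6] 799
scene red [228.  457.2] 4341
scene yellow [89.1  7.4] 577
scene yellow [412.7 132.3] 20
scene yellow [396.2 139.8] 19
scene yellow [455.7 172.3] 20
scene yellow [438.1 180.5] 26
scene yellow [306.9 217.8] 321
scene yellow [135.6 363. ] 1196
scene blue [113.8  10.9] 429
scene blue [379.4 186.9] 753
scene blue [625.7 382.9] 2019
side red [335.1 105.1] 909
side red [ 4.7 96.3] 69
side red [331.3 219.2] 604
side red [488.2 250.5] 1484
side red [390.4 272.1] 773
side red [301.3 291.3] 598
side red [423.  302.6] 888
side yellow [ 4.  62.8] 20
side yellow [253.5 140.9] 18
side yellow [261.6 155.5] 38
side yellow [177.9 161.2] 18
side yellow [184.6 176.8] 36
side yellow [285.8 275.5] 588
side blue [270.7  74.3] 886
side blue [291.7  83.7] 16
side blue [283.8 110.5] 882
side blue [248.8  99.4] 16
side blue [407.6 153.5] 53
side blue [244.3 211.5] 1154
```

View pics/b_scene.png

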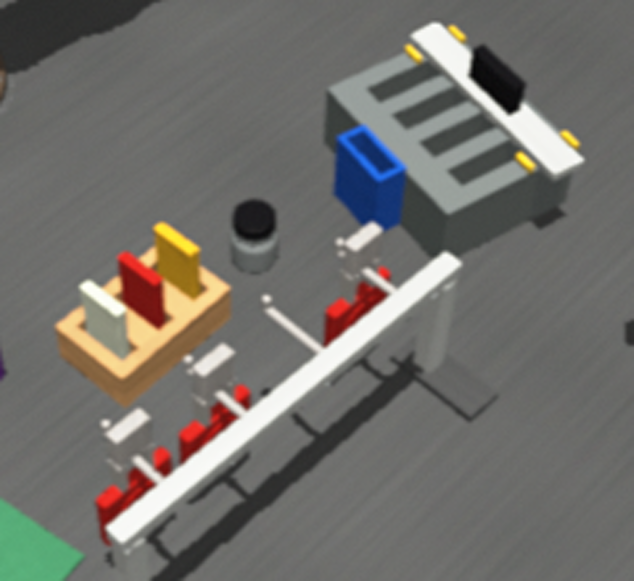

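View pics/b_side.png

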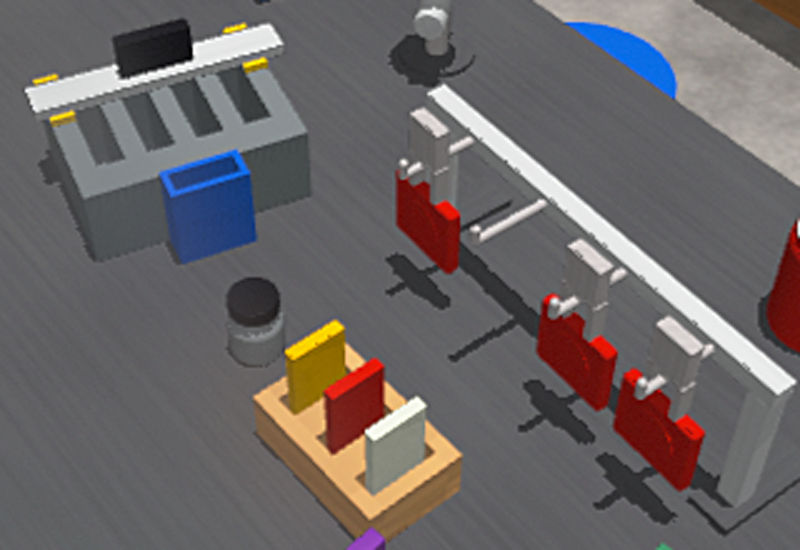

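```bash
python3 - <<'E'
from h import *
s=Cam("scene"); d=Cam("side")
S=lambda x,y:(240+x/2.64,120+y/2.64)
D=lambda x,y:(160+x/2.5,130+y/2.5)
L=[tri(s,a,d,b) for a,b in (((412.7,132.3),(177.9,161.2)),((396.2,139.8),(184.6,176.8)),((455.7,172.3),(253.5,140.9)),((438.1,180.5),(261.6,155.5)))]
print("lugs",*L,sep="\n")
P=[p for p,_ in L]; mid=sum(P)/4; u=(P[2]+P[3]-P[0]-P[1]); print("seat",mid,"yaw deg",np.degrees(np.arctan2(u[1],u[0])),np.linalg.norm(u)/2)
for n,a,b in (("A",(363,237),(430,122)),("B",(212,360),(590,257)),("C",(128,425),(680,335)),("emptytip",(267,300),(476,234)),("chip",(143,274),(355,378)),("chipL",(122,258),(326,392)),("chipwhite",(103,305),(396,417)),("chipyel",(177,243),(316,340)),("rail far",(459,262),(440,90)),("gripTop",(497,72),(152,32)),("jar cap",(256,216),(253,298)),("pocket top",(371,152),(206,170))):
    p,e=tri(s,S(*a),d,D(*b)); print(n,p,"err",round(e,1))
for c in (s,d):
    for ce,a,m in c.blobs(*COL["green"],500):
        pts=np.argwhere(m)[:,::-1]; X=np.array([c.plane(p,3)[:2] for p in pts[::7]],np.float32); print("mat",cv2.minAreaRect(X))
E
```

```text
lugs
(array([447.3, 412.3,  87.5]), np.float64(1.0958770243267966))
(array([432.9, 356.5,  86.4]), np.float64(2.429505948881165))
(array([628.3, 367.7,  87.2]), np.float64(1.0818321566657576))
(array([612.6, 311.3,  86.6]), np.float64(2.473091496136568))
seat [530.3 361.9  86.9] yaw deg -13.974252808300117 185.8755036227707
A [615.2  56.7 187.4] err 1.3
B [ 612.3 -127.7  187.5] err 1.9
C [ 609.  -219.2  188.4] err 2.4
emptytip [585.5 -34.1 154.4] err 4.8
chip [452.1 -56.8 100.8] err 0.7
chipL [425.7 -57.5 104.3] err 3.0
chipwhite [ 452.5 -106.6  102.7] err 3.5
chipyel [450.  -10.5 103.4] err 0.0
rail far [676.8 117.7 149.5] err 3.9
gripTop [538.  359.2 127.5] err 2.9
jar cap [456.   90.   60.7] err 4.3
pocket top [496.4 215.6  87.3] err 1.5
mat ((446.05120849609375, -337.2767639160156), (290.8563537597656, 110.67597961425781), 7.831517219543457)
mat ((447.6508483886719, -338.64117431640625), (290.29571533203125, 110.74073791503906), 7.907914638519287)
```

```bash
cat >> h.py <<'E'
def q2(yaw,pos):
    "of the two equal grasps take the one with the smaller joint-7 angle"
    best=None
    for k in (0,np.pi):
        q=quat(yaw+k); j=solver.solve_ik(list(pos),list(q))
        if j is not None and (best is None or abs(j[6])<abs(best[1][6])): best=(q,j)
    return best
E
python3 - <<'E'
from h import *
r=np.radians
for n,p,y in (("bar",(534,361,96),r(76)),("mat",(447,-338,20),r(97.8)),("A",(615,57,166),r(-1.3)),("C",(609,-219,166),r(-1.3)),("slot0",(451,330,129),r(-14)),("slot3",(585,297,129),r(-14)),("chip",(452,-57,70),r(91)),("pocket",(494,216,112),r(76))):
    for k in (0,np.pi):
        j=solver.solve_ik(list(p),list(quat(y+k))); print(n,k>0,None if j is None else np.array(j))
p=(500,300,330); b=q2(r(76),p); ctrl.reach(list(p),list(b[0]))
c=Cam("wrist","c_wrist"); print(ctrl.get_state()["position"],ctrl.get_state()["time"],c.o)
E
```

```text
bar False [-0.7  0.6  0.1  1.7 -0.1  0.9  0.7]
bar True [-1.1  0.7  0.7  1.7 -0.5  1.  -2.1]
mat False [ 0.2  0.6  0.6  2.  -0.5  0.7  2.7]
mat True [-0.1  0.8  1.   2.  -0.9  0.9 -0. ]
A False [-0.6  0.5  0.7  1.7 -0.4  1.   0.1]
A True [ 0.6  0.8 -1.2  1.6  0.8  1.3  2.3]
C False [-0.4  0.7  1.1  1.6 -0.7  1.2  0.8]
C True [-0.5  0.8  1.2  1.7 -0.8  1.3 -2.2]
slot0 False [-1.   0.4  0.4  1.9 -0.2  0.9 -0.8]
slot0 True [-0.6  0.4 -0.2  1.8  0.1  0.9  2.1]
slot3 False [-0.8  0.6  0.4  1.6 -0.3  1.  -0.6]
slot3 True [-0.4  0.6 -0.2  1.6  0.1  1.   2.3]
chip False [-0.4  0.4  0.6  2.2 -0.3  0.7  1.9]
chip True [-0.8  0.6  1.1  2.2 -0.7  0.8 -0.8]
pocket False [-0.7  0.4  0.2  1.9 -0.1  0.8  0.9]
pocket True [-1.   0.5  0.7  2.  -0.4  0.9 -1.9]
[499.1 301.4 329.5] 2.0417 [433.8 317.7 491.3]
```

View pics/c_wrist.png

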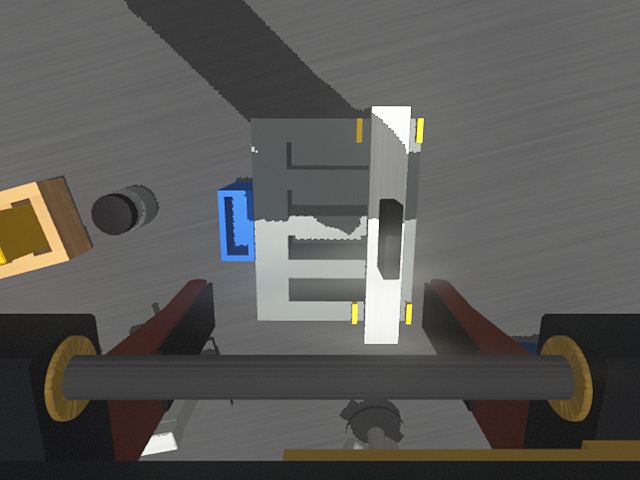

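The wrist view shows the bar between its lugs (corners 372,107 / 411,107 / 364,342 / 399,344), the grip near (390,240), the four slots, and the pocket at (237,225).

```bash
python3 - <<'E'
from h import *
c=Cam("wrist")
def an(u): return np.degrees(np.arctan2(u[1],u[0]))
lug=sorted([ce for ce,a,m in c.blobs((18,120,60),(34,255,255),30) if 340<ce[0]<440 and 100<ce[1]<330],key=lambda p:p[1]); 
P=np.array([c.plane(p,88) for p in lug]); print(P, "seat",P.mean(0),"yaw",an(P[2]+P[3]-P[0]-P[1]))
B=np.array([c.plane(p,92) for p in ((372,107),(411,107),(364,342),(399,344))]); print("bar",B.mean(0),"yaw",an(B[2]+B[3]-B[0]-B[1]),np.linalg.norm(B[2]-B[0]),np.linalg.norm(B[1]-B[0]))
m=[m for ce,a,m in c.blobs((100,100,40),(125,255,255),300) if abs(ce[0]-237)<20]
for z in (85,):
  mm=sum(m); pts=np.argwhere(mm)[:,::-1]; pts=pts[pts[:,1]>=190]; print("pocket rim",cv2.minAreaRect(np.array([c.plane(p,z)[:2] for p in pts[::3]],np.float32)))
for n,p in (("crate c1",(251,119)),("crate c2",(258,320)),("slot ends",(288,143)),("",(288,168)),("",(288,190)),("",(288,206)),("",(288,236)),("",(288,260)),("",(288,280)),("",(288,302))): print(n,c.plane(p,80))
k=cv2.inRange(c.img,(0,0,0),(45,45,45)); n,l,st,ce=cv2.connectedComponentsWithStats(k)
for i in range(1,n):
    if 370<ce[i][0]<410 and 180<ce[i][1]<300 and st[i,4]>100:
        pts=np.argwhere(l==i)[:,::-1]; print("grip z132",cv2.minAreaRect(np.array([c.plane(p,132)[:2] for p in pts],np.float32)))
E
```

```text
[[447.  412.5  88. ]
 [433.4 357.2  88. ]
 [626.2 367.6  88. ]
 [612.8 312.4  88. ]] seat [529.9 362.4  88. ] yaw -14.042048012188014
bar [536.1 361.9  92. ] yaw -13.921465517870532 236.5712041916308 35.81522124202816
pocket rim ((494.1985168457031, 218.2816619873047), (34.72874069213867, 71.48912811279297), 76.01384735107422)
crate c1 [399.  260.6  80. ]
crate c2 [599.7 210.4  80. ]
slot ends [428.8 289.1  80. ]
 [451.8 283.   80. ]
 [472.6 277.5  80. ]
 [488.1 273.4  80. ]
 [517.9 265.4  80. ]
 [542.5 258.9  80. ]
 [563.6 253.3  80. ]
 [587.4 247.   80. ]
grip z132 ((501.3988342285156, 364.9575500488281), (13.819169044494629, 20.534408569335938), 5.020505428314209)
```

```bash
cat >> h.py <<'E'
r=np.radians
YC=r(-14.03); C=np.array([518.4,314.2]); cx=np.array([np.cos(YC),np.sin(YC)]); cy=np.array([-np.sin(YC),np.cos(YC)])
def cr(x,y): return C+x*cx+y*cy
def go(x,y,z,yaw=None,v=150,guard=None):
    """yaw: tool-y world angle; straight line"""
    return ctrl.move_l([x,y,z],v=v,frame=None if yaw is None else list(quat(yaw)),guard=guard)
def st():
    s=ctrl.get_state(); return f"t {s['time']:.1f} pos {s['position']} F {s['contact_force']} gap {s['finger_gap']:.1f}"
E
python3 - <<'E'
from h import *
q=r(75.97); print(solver.solve_ik([447,-338,260],list(quat(r(7.8-90)))))
go(534,361,200,q,v=200); print(go(534,361,98,v=100,guard=15)); effector.grip(5); print(st())
go(534,361,280,v=150); print(st())
c=Cam("wrist","d"); d=Cam("side","d_side")
E
```

```text
[-0.2  0.4  1.   1.8 -0.3  1.2 -0.5]
False
t 5.2 pos [534.  361.1  98. ] F [ 0.1  0.4 -1. ] gap 16.2
t 6.6 pos [533.6 360.7 278.9] F [-0.2  0.  -3.5] gap 16.0
```

```bash
python3 - <<'E'
from h import *
go(534,361,320,v=150); print(ctrl.get_state()["joint_pos"], solver.solve_ik([447,-338,320],list(quat(r(-82.2)))))
ctrl.reach([447,-338,320],list(quat(r(-82.2)))); print(st())
go(447,-338,45,v=130); print(go(447,-338,19,v=40,guard=8),st()); effector.grip(40); print(st())
go(447,-338,200,v=200); Cam("wrist","e_w"); Cam("side","e_s"); print(st(),ctrl.get_state()["joint_pos"])
E
```

```text
[-0.8  0.4  0.2  1.4 -0.1  1.3  0.7] [-0.2  0.4  1.1  1.7 -0.3  1.3 -0.5]
t 9.6 pos [ 447.8 -337.1  319.8] F [-0.4  0.  -2.3] gap 15.9
True t 12.5 pos [ 446.8 -337.7   20.7] F [-0.   0.4  3.9] gap 15.8
t 13.1 pos [ 446.2 -337.    20.4] F [ 0.   0.5 -0.4] gap 40.0
t 14.2 pos [ 446.5 -337.5  198.8] F [-0.6 -0.2 -1. ] gap 40.1 [-0.2  0.5  1.   1.8 -0.4  1.1 -0.4]
```

View pics/e_s.png

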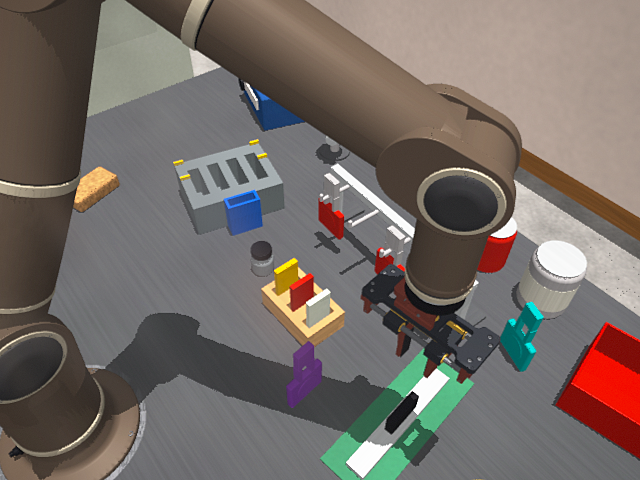

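The bar lies on the mat (side view, grip at (402,412)) and the crate is now open. Next I look at the covers from above.

```bash
python3 - <<'E'
from h import *
p=[560,-140,360]; ctrl.reach(p,list(quat(r(-1.3)))); print(st(),ctrl.get_state()["joint_pos"]); c=Cam("wrist","f_w"); print(c.o)
for n,X in (("A",(615.2,56.7,188)),("B",(612.3,-127.7,188)),("C",(609,-219.2,188))): print(n,c.proj(X))
E
```

```text
t 15.3 pos [ 559.3 -141.   359.1] F [-0.3  0.5 -0.8] gap 39.9 [-0.5  0.3  0.8  1.5 -0.2  1.4  0.4]
[560.6 -73.9 520.8]
A [391.8 -53.9]
B [384.2 206.9]
C [379.  311.9]
```

View pics/f_w.png

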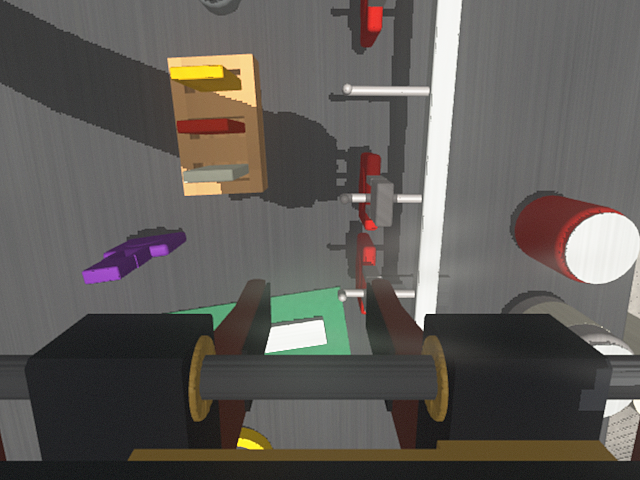

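The block of cover B shows at (382,200), close to the predicted (384,207). The red chip's top is at (211,126).

```bash
python3 - <<'E'
from h import *
c=Cam("wrist"); P=lambda u,v,z:c.plane((u,v),z)
a,b=P(438,10,155),P(416,310,155); print("rail left edge",a,b,"dev deg",np.degrees(np.arctan2((a-b)[0],(a-b)[1])))
k=c.hsv; m=((k[...,1]<60)&(k[...,2]>60)&(k[...,2]<150)).astype(np.uint8)
print("B top",P(382,179,189),P(382,222,189),P(372,200,189),P(393,200,189))
for u,v in ((347,90),(344,199),(342,296)): print("tip",P(u,v,160))
for n,(lo,hi),z in (("red",COL["red"],106),("yel",COL["yellow"],106)):
    for ce,A,mm in c.blobs(lo,hi,60):
        if 160<ce[0]<260 and ce[1]<150:
            pts=np.argwhere(mm)[:,::-1]; X=np.array([c.plane(p,z)[:2] for p in pts],np.float32); print(n,ce,A,cv2.minAreaRect(X))
s=[P(*p) for p in ((166,58,48),(253,54,48),(184,195,48),(265,190,48))] if 0 else [c.plane(p,48) for p in ((167,58),(253,54),(184,195),(267,190))]
print("bin corners",*s,"centre",sum(s)/4)
im=c.img[40:330,160:460,::-1]; cv2.imwrite("pics/g.png",cv2.resize(im,None,fx=2,fy=2,interpolation=cv2.INTER_CUBIC))
E
```

```text
rail left edge [658.1  23.8 155. ] [ 648.7 -232.9  155. ] dev deg 2.0938546155869946
B top [ 609.9 -105.4  189. ] [ 610.3 -140.2  189. ] [ 602.1 -122.   189. ] [ 619.  -122.4  189. ]
tip [584.7 -34.8 160. ]
tip [ 581.2 -124.6  160. ]
tip [ 578.4 -215.   160. ]
red [209.9 125.9] 910 ((456.3941650390625, -58.05339050292969), (65.08078002929688, 13.847320556640625), 1.2038848400115967)
yel [205.6  77.2] 1423 ((455.2364196777344, -14.449854850769043), (65.16348266601562, 22.727880477905273), 1.1102818250656128)
bin corners [402.   14.4  48. ] [493.3  15.8  48. ] [ 404.6 -130.9   48. ] [ 500.  -127.7   48. ] centre [450.  -57.1  48. ]
```

View pics/g.png

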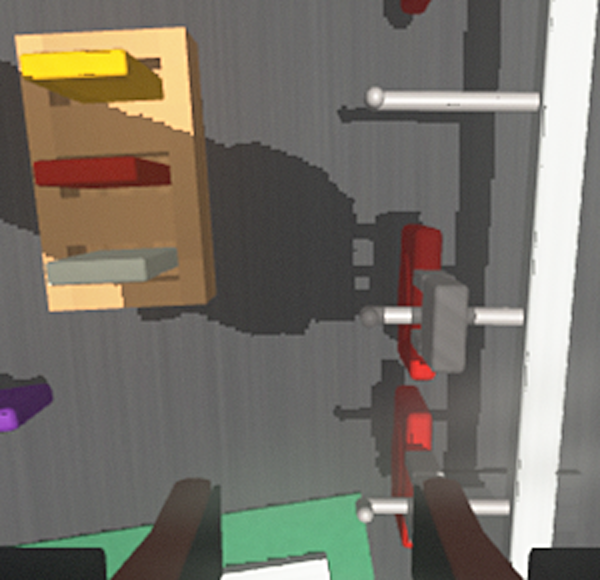

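```bash
cat >> h.py <<'E'
YS=r(-1.7); SX=[-69,-23,23,69]
def take(x,y,slot):
    go(x,y,240,YS,v=250); effector.grip(36); print("hit" if go(x,y,167,v=100,guard=12) else "ok",st())
    effector.grip(5); print(st())
    go(x,y,187,v=60); dx=np.array([np.cos(YS),np.sin(YS)]); p=np.array([x,y])-70*dx
    go(*p,187,v=100); print(st()); go(*p,300,v=200)
    place(slot)
def place(slot):
    s=cr(SX[slot],0); go(*s,300,YC,v=250); go(*s,215,v=150); print("rim:",st())
    h=go(*s,140,v=70,guard=10); print("mid hit" if h else "mid ok",st())
    if h: return
    print(go(*s,124,v=30,guard=10),st())
E
python3 - <<'E'
from h import *
take(609.5,-218,0)
Cam("wrist","h_w"); d=Cam("side"); im=d.img[130:350,160:480,::-1]; cv2.imwrite("pics/h_s.png",cv2.resize(im,None,fx=2,fy=2))
E
```

```text
ok t 17.3 pos [ 609.8 -218.3  167.5] F [0.1 0.  0.6] gap 35.8
t 17.8 pos [ 609.7 -218.   167.4] F [ 0.2 -0.2  2.2] gap 14.0
t 19.1 pos [ 540.2 -215.7  187.1] F [ 1.1 -0.2 -0.6] gap 13.6
rim: t 22.9 pos [452.  331.  215.7] F [ 0.4 -0.4  0.1] gap 13.2
mid ok t 24.2 pos [451.8 331.1 140.4] F [-0.4  0.6 -0.8] gap 13.9
True t 24.6 pos [451.9 331.3 129.9] F [-0.2  0.1  3. ] gap 13.5
```

View pics/h_s.png

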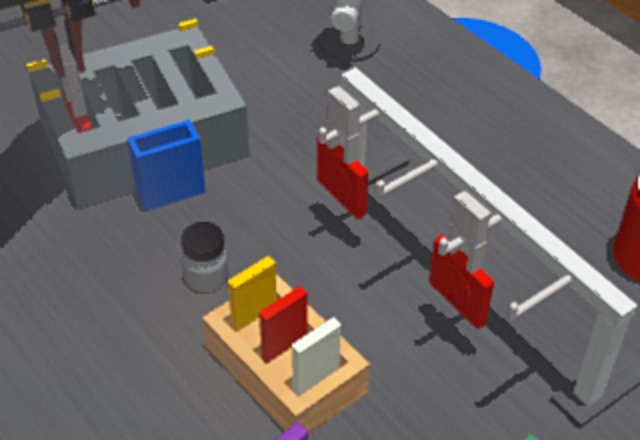

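Cover C is down in slot 0 at the expected height (TCP 129.9, cover in the crate near (80,125) in the crop). I release it and take the other two.

```bash
cat >> h.py <<'E'
def release():
    p=ctrl.get_state()["position"]; effector.grip(34); go(p[0],p[1],240,v=120)
E
python3 - <<'E'
from h import *
release(); go(540,150,300,YS,v=300); take(612.5,-126,1); release(); print(st())
go(540,150,300,YS,v=300); take(615.5,57.5,3); print(ctrl.get_state()["joint_pos"])
release(); print(st()); 
p=cr(-10,-60); go(*p,330,YC,v=200); Cam("wrist","i_w"); Cam("scene","i_s"); print(st())
E
```

```text
ok t 29.6 pos [ 612.9 -126.3  167.6] F [ 0.5  0.7 -0.3] gap 35.9
t 30.1 pos [ 612.7 -126.   167.4] F [-0.4  0.5  2.2] gap 13.7
t 31.4 pos [ 543.1 -123.8  187.1] F [-0.7 -1.  -0.3] gap 13.5
rim: t 34.8 pos [496.7 319.7 215.8] F [ 0.1  0.1 -0.1] gap 13.7
mid ok t 36.0 pos [496.4 319.9 140.5] F [-0.3  0.2 -0.8] gap 14.1
True t 36.4 pos [496.8 320.1 130. ] F [ 0.7 -0.8  2.1] gap 13.8
t 38.0 pos [496.4 319.9 239.2] F [-0.1 -0.1  0.3] gap 34.1
ok t 40.6 pos [615.9  57.4 167.5] F [-0.6  0.3  0.4] gap 36.2
t 41.1 pos [615.7  57.6 167.3] F [-0.8  0.2  2.8] gap 13.5
t 42.4 pos [546.1  59.7 187.2] F [ 0.3  1.  -0.8] gap 13.9
rim: t 45.0 pos [586.  297.1 216.1] F [ 0.6  0.9 -1.1] gap 13.5
mid ok t 46.2 pos [585.7 297.6 140.6] F [ 1.  -0.2 -0.6] gap 13.8
True t 46.6 pos [585.9 297.7 130.1] F [ 0.3 -0.5  4.2] gap 14.3
[-0.9  0.6  0.5  1.6 -0.3  1.  -0.5]
t 48.2 pos [585.5 297.6 239.1] F [-0.5  0.1  0.4] gap 34.2
t 49.1 pos [494.3 258.6 328.8] F [ 0.2  0.1 -1. ] gap 34.1
```

View pics/i_w.png

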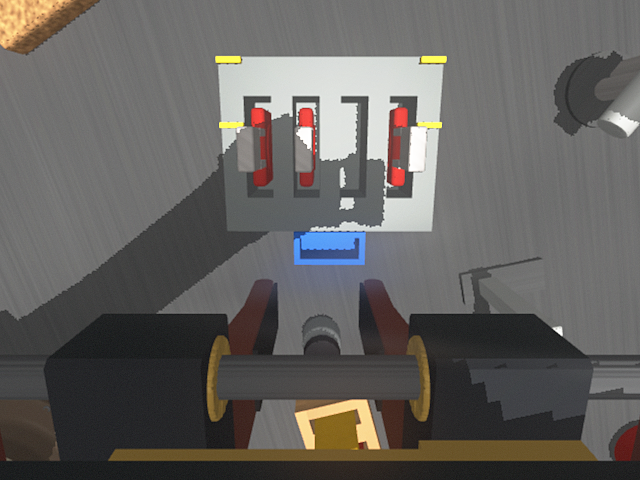

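All three covers stand in slots 0, 1 and 3 (wrist view (260,145), (305,145), (398,145)), and the pocket at (329,248) is free. Next is the red chip, in the middle compartment.

```bash
python3 - <<'E'
from h import *
x,y=452,-57.5
ctrl.reach([x,y,240],list(quat(r(91)))); effector.grip(36); print(ctrl.get_state()["joint_pos"])
print(go(x,y,72,v=100,guard=10),st()); effector.grip(3); print(st())
go(x,y,220,v=120); print(st())
Cam("side","j_s")
p=cr(0,-99); go(*p,220,r(75.97),v=200); Cam("wrist","j_w"); print(p,st())
d=Cam("side"); im=d.img[100:400,120:440,::-1]; cv2.imwrite("pics/k.png",cv2.resize(im,None,fx=2,fy=2))
E
```

```text
[-0.6  0.1  0.7  2.  -0.1  1.1  1.7]
False t 53.2 pos [452.3 -57.5  72.4] F [-0.3 -0.8  0.6] gap 36.0
t 53.7 pos [452.1 -57.4  72.1] F [0.2 0.5 2.6] gap 11.8
t 55.1 pos [451.6 -57.5 219.4] F [-0.4 -0.3 -0.5] gap 11.4
[494.4 218.2] t 56.8 pos [494.5 217.  220.1] F [ 0.1 -0.4 -0.1] gap 11.8
```

View pics/k.png

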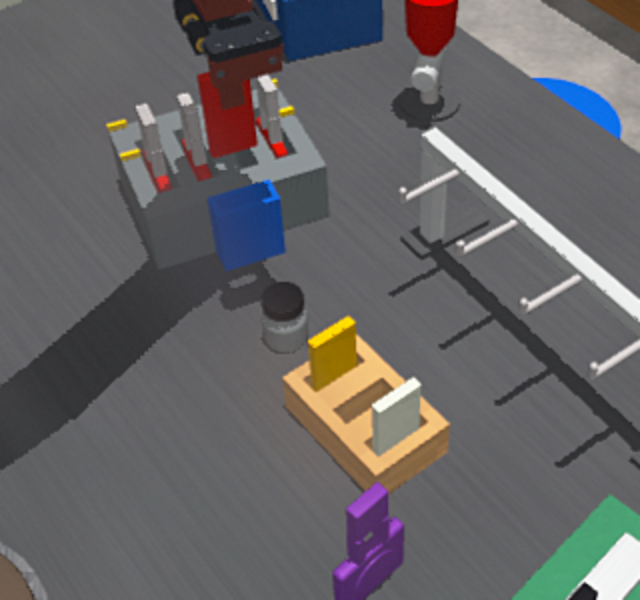

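```bash
python3 - <<'E'
from h import *
d=Cam("side"); s=Cam("scene"); t=ctrl.get_state()["position"]
for c,n in ((d,"side"),(s,"scene")):
    for ce,a,m in c.blobs(*COL["red"],100):
        q=c.proj([t[0],t[1],t[2]-14])
        if np.linalg.norm(ce-q)<40:
            cn=max(cv2.findContours(m,cv2.RETR_EXTERNAL,cv2.CHAIN_APPROX_NONE)[0],key=len)[:,0]; box=cv2.boxPoints(cv2.minAreaRect(cn)); lo=box[np.argsort(box[:,1])[-2:]]
            P=[c.plane(p,t[2]-64) for p in lo]; M=sum(P)/2-[t[0],t[1],0]
            print(n,ce,a,lo,*P,"rel x",M[:2]@cx,"rel y",M[:2]@cy, np.linalg.norm(P[0]-P[1]))
E
```

```text
side [233.2 159.1] 748 [[249.9 174.4]
 [225.4 178.4]] [512.8 199.4 156.2] [466.1 219.9 156.2] rel x -2.976777894036508 rel y -8.78999346008325 51.077096232717054
scene [383.5 144.5] 396 [[391. 162.]
 [375. 162.]] [519.5 223.  156.2] [490.1 195.2 156.2] rel x 12.022766869638213 rel y -5.6656400454397815 40.483233692356336
```

```bash
python3 - <<'E'
from h import *
p=cr(2,-99); go(*p,160,r(75.97),v=100); print(st())
h=go(*p,125,v=60,guard=6); print("mid",h,st())
if not h: print(go(*p,108,v=30,guard=6),st())
Cam("wrist","l_w"); d=Cam("side"); im=d.img[100:260,140:340,::-1]; cv2.imwrite("pics/l.png",cv2.resize(im,None,fx=3,fy=3))
E
```

```text
t 57.7 pos [496.7 217.7 160.4] F [ 0.6 -0.1  0. ] gap 12.1
mid False t 58.4 pos [496.5 217.6 125. ] F [-0.   0.8  0.5] gap 11.9
True t 58.8 pos [496.7 217.8 113.7] F [-0.6 -0.2  2.4] gap 11.7
```

It touched down at TCP 113.7, where about 114 was expected, so the chip is on the pocket floor. I release it and look at the bar again.

```bash
python3 - <<'E'
from h import *
p=cr(2,-99); effector.grip(30); go(*p,240,v=150); print(st())
ctrl.reach([440,-250,330],list(quat(r(-82.2)))); print(st(),ctrl.get_state()["joint_pos"])
Cam("wrist","m_w"); d=Cam("side","m_s")
E
```

```text
t 60.4 pos [495.8 217.5 239.2] F [-0.1  0.1 -0.7] gap 29.9
t 62.2 pos [ 440.5 -249.1  329.7] F [ 0.1 -0.9  0.2] gap 30.1 [-0.6  0.2  1.3  1.8 -0.2  1.3 -0.7]
```

View pics/m_w.png

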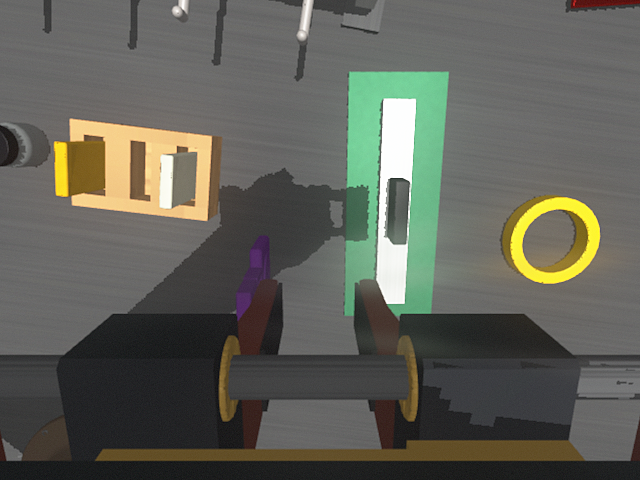

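View pics/m_s.png

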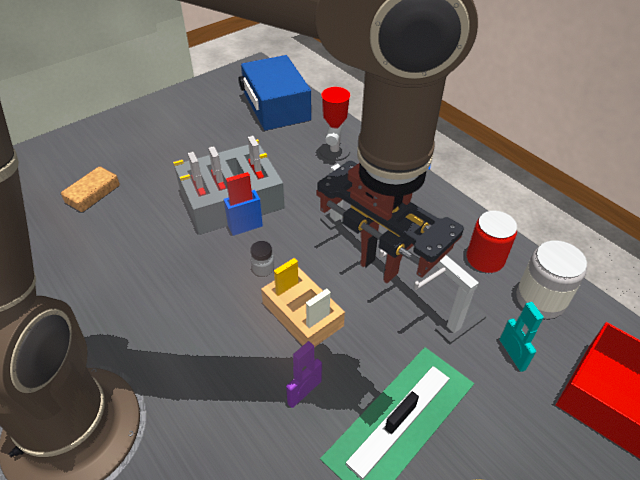

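The chip is in the pocket (side view (240,190)) and the bar is still on the mat (grip at (402,412)). I measure the bar and bring it back.

```bash
cat >> h.py <<'E'
def bar(c,z):
    m=cv2.inRange(c.hsv,(0,0,170),(180,45,255)); n,l,s,ce=cv2.connectedComponentsWithStats(m)
    return m,l,s,ce
E
python3 - <<'E'
from h import *
c=Cam("wrist"); m,l,s,ce=bar(c,15)
for i in range(1,len(s)):
    if s[i,4]>1000 and 340<ce[i][0]<450 and ce[i][1]<310:
        pts=np.argwhere(l==i)[:,::-1]; R=cv2.minAreaRect(np.array([c.plane(p,15)[:2] for p in pts],np.float32)); print(s[i],R)
for p in ((388,179),(410,179),(386,236)): print(c.plane(p,55))
print(c.proj([446.5,-337.5,55]))
E
```

```text
[ 376   98   40  206 4872] ((443.70050048828125, -337.30657958984375), (239.06312561035156, 36.404972076416016), 7.785662651062012)
[ 476.9 -317.4   55. ]
[ 480.1 -340.2   55. ]
[ 416.4 -326.2   55. ]
[401.5 210.1]
```

```bash
python3 - <<'E'
from h import *
x,y=443.7,-337.3
go(x,y,120,r(-82.2),v=200); effector.grip(50); print(go(x,y,21,v=80,guard=12),st()); effector.grip(5); print(st())
go(x,y,320,v=150); print(st())
p=cr(0,50)*.5+np.array([530,362.3])*.5
ctrl.reach([*p,320],list(quat(r(75.97)))); print(p,st(),ctrl.get_state()["joint_pos"])
go(*p,150,v=150); print(st()); Cam("wrist","n_w")
d=Cam("side"); im=d.img[90:250,140:340,::-1]; cv2.imwrite("pics/n.png",cv2.resize(im,None,fx=3,fy=3))
E
```

```text
False t 65.5 pos [ 444.  -337.5   21.5] F [-1.6  0.5 -0. ] gap 50.1
t 66.2 pos [ 443.8 -337.5   21.1] F [ 0.4 -0.8  1.3] gap 15.4
t 68.3 pos [ 443.5 -337.1  319.4] F [ 0.3  0.3 -4.2] gap 16.0
[530.3 362.5] t 70.8 pos [530.9 361.2 320.2] F [ 0.1 -0.1 -2.8] gap 15.7 [-1.3  0.5  1.   1.5 -0.4  1.4  1. ]
t 72.1 pos [530.9 362.7 151. ] F [-0.   0.4 -2.6] gap 15.9
```

View pics/n_w.png

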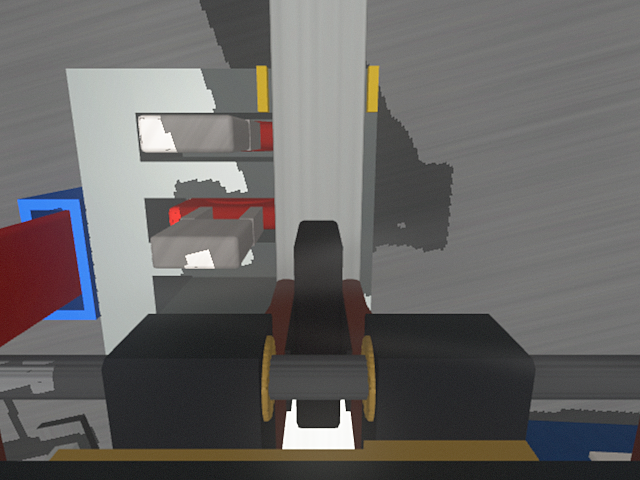

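Held level over the seat, the bar (272–368) runs parallel to the lugs at (262,88) and (373,88). I lower it.

```bash
python3 - <<'E'
from h import *
p=[530.3,362.5]
h=go(*p,106,v=80,guard=12); print(h,st())
if not h: print(go(*p,94,v=25,guard=8),st())
effector.grip(26); print(st()); go(*p,180,v=60); go(*p,330,v=200); 
p=cr(0,-30); go(*p,360,r(75.97),v=200); ctrl.pause(.5); Cam("wrist","o_w"); print(st())
c=Cam("wrist")
d=Cam("side"); im=d.img[90:250,140:340,::-1]; cv2.imwrite("pics/o.png",cv2.resize(im,None,fx=3,fy=3))
m,l,s,ce=bar(c,92)
for i in range(1,len(s)):
    if s[i,4]>2500: pts=np.argwhere(l==i)[:,::-1]; print(s[i],cv2.minAreaRect(np.array([c.plane(q,92)[:2] for q in pts],np.float32)))
E
```

```text
False t 72.9 pos [530.5 362.4 106. ] F [ 0.1 -0.2 -3.2] gap 15.7
True t 73.3 pos [530.6 362.8  97.9] F [0.4 1.  3.3] gap 15.5
t 73.7 pos [529.6 362.3  96.8] F [-0.7  0.2 -0.3] gap 25.8
t 77.2 pos [511.1 285.2 359.9] F [ 0.5 -0.5  0.9] gap 25.9
[ 375   84   52  229 5943] ((530.7024536132812, 368.3028564453125), (47.22169494628906, 239.2477264404297), 76.0654067993164)
[ 270  208  105   88 4444] ((560.5786743164062, 277.8813171386719), (111.27299499511719, 96.9999008178711), 75.97845458984375)
```

View pics/o_w.png

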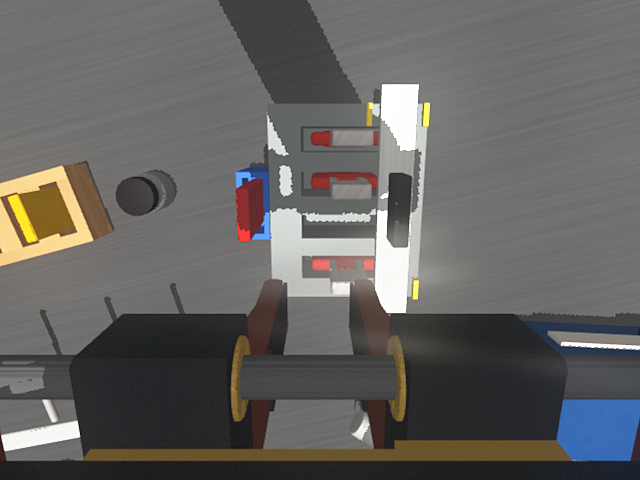

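View pics/o.png

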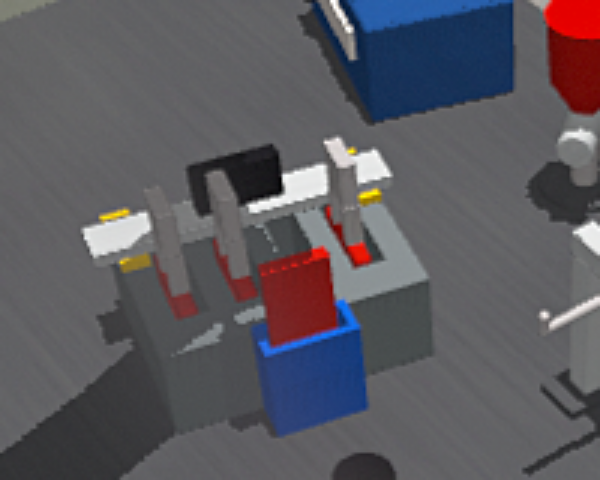

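```bash
python3 -c "
from h import *
ctrl.pause(0.3); order.job_done(); print(st())"
```

```text
the job is handed in; nothing more can be done
the job is handed in; nothing more can be done
```

The job is done and handed in at about 78 s of the 210 s. I moved the bar to the green mat, put the three red covers present in slots 0, 1 and 3, and stood the red chip in the blue pocket. The bar went back on its seat last.

**Last checks:**
- **Covers:** each touched down at the expected height (TCP 129.9 to 130.1 mm, 130 expected).
- **Chip:** it touched the pocket floor at 113.7 mm, 114 expected.
- **Bar:** it was set down at 97.9 mm, having been picked up at 98.0 mm. It lies along the crate to within 0.1°, and the pictures show it between its lugs. One of the four lugs was hidden by a finger in the last wrist view.
- **Bystanders:** the yellow and white chips were still in the bin and the purple and turquoise look-alikes in place when last in view. The jar is still standing, by eye.

**Disagreements:**
- One scene-camera reading of the chip's position in the grip was partly hidden and disagreed with the side view. I dropped it and went by the side view.
- The last bar outline measured 47 mm wide instead of 36 mm, probably because its side or lit crate pixels were counted in. Its length and angle were right.

I never saw the bar get knocked aside; it was where I had left it on the mat, to the accuracy of the camera measurement.

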